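# Hold a wooden hanger in the trigger clamp

## Task

A wooden hanger lies in the trigger-operated press clamp so that a colleague can screw a new hook into it. Free the clamp by turning the red lock pin in line with its slot, lifting it out and leaving it in the blue tray; then pump the orange trigger against its handle, never pushing the rod, shoe or hanger directly, until the shoe presses the hanger against the two posts with its spring about half squashed, never bottoming it. Finish still holding the trigger squeezed, with the hanger clamped, and leave the other things on the table where they are.

Things in the scene. Friction and masses are not known exactly. Their poses are not given: they have to be found in the camera images.
- jig: Press clamp on a fixed plywood board, 18 mm thick, x -15..125, y -165..170 mm. z up from the table; the rod pushes along +y; handle and trigger stick out to -x. Black housing x -8..72, y -140..-66, top z 72. Yellow lock bracket plate x 40..100, y -56..-4, z 60..66. Two rubber posts, 16 mm diameter, top z 58, at x 35 +/- 47.5, y 125
- handle_grip (a point): Centre of the fixed black handle where it is squeezed, at (-50, -125, 41) mm in the jig. The handle is a bar 14 mm thick (jig y -132..-118), x -88..-8, z 26..56, with only the table under it
- trigger_grip (a point): Centre of the orange trigger blade where it is squeezed: 10 mm thick, z 29..53 mm, beside the handle and ending 24 mm further to jig -x; nothing under it but the table. In the jig at (-50, -89) mm released, (-50, -107) squeezed home. Width over handle and trigger here: 48 mm released, 30 mm squeezed home
- trigger_squeeze (a joint): Trigger angle: 0 released (a spring returns it, 2 N), 0.29 rad home. Each full stroke advances the rod about 8 mm (the first 0 to 11), mostly in its later half; then the trigger must return fully to take the next ratchet tooth, the rod stays. It takes about 8 N at the grip, up to 13 N as the shoe's spring is squashed
- rod_slide (a joint): Advance of the rod along jig +y, 0 to 0.07 m; starts at 0 to 0.014; friction holds it. With the lock pin in, a tab on the rod hits the pin at 0.016 to 0.021, too soon to clamp the hanger. With the hanger seated on the posts the shoe meets it at about 0.026
- shoe_spring (a joint): How far the shoe is squashed back against its coil spring: 0 free, 0.024 m bottomed; 0.4 N per mm. About half is wanted
- shoe: Black shoe with red face (24 mm wide, 24 mm high) on the front of the rod, 77 mm ahead of the rod's origin when free; same axes as the jig
- rod: The clamp's steel rod with head, side tab and shoe; origin on its axis, same axes as the jig, at (35, 0, 45) mm in the jig when rod_slide is 0
- trigger: The orange trigger; origin at its upright pivot, 41 mm above the table, turns about z with trigger_squeeze
- lock_pin: Red-knobbed steel pin standing in the yellow bracket. Origin: centre of its foot, 18 mm above the table when locked; z up. Shank 12 mm diameter; cross lug 30 x 8 mm along its x, 34..40 mm up, caught under the bracket plate; bar knob 36 (x) x 12 (y) mm, 66..92 mm up, in line with the lug. Turns freely; must rise 70 mm to clear the bracket
- lock_pin_mid (a point): Point on the lock pin's axis 45 mm above its foot
- lock_slot (a point): Centre of the slot in the yellow plate, 66 mm above the table, (65, -30) mm in the jig. Slot 36 mm along jig y, 14 mm wide: the lug comes out when the knob points along jig y within 0.2 rad. The knob starts 0.15 to 0.6 rad counterclockwise from jig x: short way about 1.0 to 1.4 rad counterclockwise from above
- hanger: Yellow wooden hanger without hook, lying flat on a ledge 34 mm above the table, 18 mm thick; two arms 135 mm long and 24 mm wide drooping 18 degrees to -y either side; origin at the underside of its middle, +y towards the hook hole. It starts loose, 4 to 13 mm short of its seat
- hanger_seat (a point): Where the hanger's origin is when its arms bear on both posts; at (35, 119, 34) mm in the jig
- tray_in (a point): Centre of the inner floor of the blue tray (inside 152 x 122 mm, walls 25 mm high, floor 4 mm above the table), fixed to the table
- spare_hanger: Bystander: wooden hanger with steel hook, lying flat; origin under its middle
- spare_hanger2: Bystander: second wooden hanger with steel hook, lying flat; origin under its middle
- tea_bottle: Bystander: brown drink bottle, 66 mm diameter, 200 mm high; origin under its centre
- hook_jar: Bystander: clear jar with grey lid, 70 mm diameter, 90 mm high; origin under its centre
- tape_roll: Bystander: brown roll of parcel tape, 96 mm diameter, 45 mm high; origin under its centre
- driver: Bystander: green screwdriver lying on the table
Not all that is in view belongs to the job. There is more than one size of the part that bears tray_in; the job needs the smaller.

How it is judged:
On the way, in this order (a step that is already met when the one before it is completed fails the run):
1. the lock pin is out of the clamp and left in the blue tray (horizontal distance between lock_pin_mid and tray_in below 0.075 m and height (world z) of lock_pin_mid below 0.07 m and contact force between the fingers and lock_pin below 0.1 N and linear speed of lock_pin below 0.05 m/s), for 0.2 s.
2. the shoe bears on the hanger (value of joint shoe_spring above 0.003 m and contact force between shoe and hanger above 1 N), for 0.1 s.
At the end, for the whole second after the job is handed in: Shoe spring squashed 5 to 19 mm, shoe on the hanger (over 1.5 N), hanger at rest against the posts within 6 mm of its seat; the fingers still squeeze the trigger (over 0.08 rad, over 1 N); lock pin let go in the tray (middle within 75 mm of its centre, below 70 mm) (all of step 1 and value of joint shoe_spring between 0.005 and 0.019 m and contact force between shoe and hanger above 1.5 N and contact force between hanger and jig above 1 N and horizontal distance between hanger and hanger_seat below 0.006 m and linear speed of hanger below 0.02 m/s and value of joint trigger_squeeze above 0.08 rad and contact force between the fingers and trigger above 1 N); the arm keeps its last pose, push and grip.
It fails at once if the spring of the shoe is bottomed (squashed more than 22.5 mm) or the hanger is pressed with more than 20 N (value of joint shoe_spring above 0.0225 m or contact force between shoe and hanger above 20 N).
It fails at once if the robot pushes the rod or its shoe directly (contact force between any of the arm, the fingers and rod above 3 N).
It fails at once if the robot pushes the hanger (contact force between any of the arm, the fingers and hanger above 3 N).
It fails at once if one of the other things on the table is moved more than 30 mm (distance of any of spare_hanger, spare_hanger2, tea_bottle, hook_jar, tape_roll, driver from where it was at the start of the episode above 0.03 m).
It also fails if it takes over 67 s, if anything falls off the work surface, if the arm or the gripper's body presses on something with over 40 N, if the wrist force passes 120 N, or if a joint passes its speed limit or range.

## Robot

A 6-joint arm with a two-finger parallel gripper is mounted at the origin on the work surface. World frame = base frame: x ahead of the robot, y to its left, z up, the work surface at z = 0. Lengths are in m, angles in rad, forces in N, time in s.
With the tool pointing down it reaches from about 0.3 to 0.875 m from the base axis. Payload 6.4 kg.
Tool frame: the origin (TCP) lies midway between the tips of the shut fingers; the grasp point (between the pads) lies ctrl.grip_depth behind it (ctrl.grip_depth is the distance from the TCP to the grasp point, in m); x points along the fingers, y is the direction in which the jaws open and shut, and the axes are right-handed (so a half turn about x gives the same grasp; the last joint's range is limited). The gripper opens to 85 mm and grips with 20 to 120 N. Pads are 22 mm wide; open, the fingers measure 114 mm over their backs; the gripper's body (76 mm by 85 mm) begins 54 mm behind the grasp point. The pads swing forward as they close: fully open they stand 13 mm farther back than shut.
Start: joints at [1, 0.181, 1.607, -0, 1.354, -0.206], TCP at [0.205, 0.537, 0.231] pointing down, gripper open.
Joint ranges: [-2.99, 2.99], [-0.89, 2.07], [0.3, 2.58], [-1.14, 4.28], [0, 2.63], [-3.12, 3.12]. Speed limits (rad/s): [2.57, 2.57, 3.01, 3.14, 3.14, 3.14].

## Interface

Orientations are given as a unit quaternion [w, x, y, z].
In Python, from bench import ctrl gives the robot as it stands.
- The arm moves only by the tool carry_out, never from a script. Its argument "motion" is one flat list of numbers, 7 for each row, row after row: the turn, a rotation vector about the tool's x, y, z in degrees, then the shift along the tool's x, y, z in m, then the gripper's target within -1 to 1 (shut at 1, half-way at 0, fully open at -1). A call has 1 to 10 rows; each row shifts and turns the pose as measured when the row begins, along the tool's axes as they then stand; what a row does not reach is not made up. A row lasts 1/10 s, in which the tool goes at most 50 mm and 8.59 degrees, less where a joint would pass 70% of its speed; a pose out of reach is approached as far as the arm can. A call with a gripper value outside its range is refused whole. The fingers move at their own pace and stop on an object; the grip force is fixed at half the most. Time passes only in rows, so rows that do not move let the fingers close. It gives the time, the measured TCP pose, the force and the opening at its end, in the units of the state.
- ctrl.get_obs(): the state, without advancing time (a new reading comes with each control period).
- ctrl.camera(name): name is "side" or "top"; returns the picture (420x560x3 uint8, blue, green, red); there is no depth.
- ctrl.camera_params(name): a dict with "mtx" (3x3 intrinsics, pixels), "pose" (4x4, takes a point from camera to world coordinates). Camera axes: x right, y down, z forward; pixel columns grow to the right and rows downward; lengths in m; the calibration is good to about 2 mm. A picture is of the moment at which its call begins. camera_params takes no time and is no camera call.
- ctrl.hand_in(): hands the job in, once; it reports no verdict.
Trained networks look in the newest picture that a camera, given by its name, has taken for a name from the list of things; names that differ only in an ending like _2 or _b are one class to them, and where a whole thing is asked for, a point or a joint stands for the part that bears it (a point fixed in the world has none). Each returns a list of dicts, best first, with "conf" (0 to 1); they miss things now and then, are a little off and sometimes report something else, mostly with a low value. They report only what shows in the picture. A call takes as long as a camera call. They do not tell look-alikes from the thing itself.
- ctrl.boxes_of(camera, thing): "point" ([x, y, z] in m, in the coordinates of the camera as it stood for that picture, good to about 4 mm: the middle of the surface that is visible of it).
- ctrl.trace(camera, thing): "pixels" (420x560 bool, what is visible of it).
- ctrl.landmark_of(camera, thing): "point" ([x, y, z] in m, in the coordinates of the camera as it stood for that picture, good to about 4 mm: a listed point, or the origin of a listed thing).
The state is a dict: "time_s": time; "q": joint angles; "dq": joint speeds; "joint_efforts": joint torques, N m; "eef_pos": TCP position; "eef_rot": TCP orientation; "wrist_force": force on the tool from outside, world axes, zero at the start; "torque": the same for the moment, N m; "opening": opening from 0.0 (shut) to 1.0 (fully open).
Only numpy, scipy, OpenCV 4.12 (cv2) and the standard library are available. Lean on these libraries where they do the work, as an engineer would, in place of code of your own. Each camera call takes 0.05 s, during which the arm holds its last target. There are 200 camera calls.

## Working session

There is one attempt and no reset: what is moved stays moved. The work goes in short steps, Python scripts to look and compute and a tool call to move; the robot and the scene stay as the last step left them, time stands still between calls to the robot, and variables do not carry over. Pictures are saved under pics/ and viewed, about 8 in all and at most 12, crops included, and the job is handed in when it is done.

Besides the shell and the picture viewer there is one more tool, called after "Call:" in YAML: its name, and indented under it one key for each argument. carry_out: Moves the arm, as the interface text tells. Its arguments: {"type":"object","properties":{"motion":{"type":"array"}},"required":["motion"]}

```bash
ls; mkdir -p pics; cat > h.py <<'E'
import numpy as np, cv2
from bench import ctrl
from scipy.spatial.transform import Rotation as R
def w(cam,p):
    T=np.array(ctrl.camera_params(cam)["pose"]); return (T@np.r_[p,1])[:3]
def pix(cam,P):
    c=ctrl.camera_params(cam); p=np.linalg.inv(np.array(c["pose"]))@np.r_[P,1]; q=np.array(c["mtx"])@p[:3]; return q[:2]/q[2]
E
python3 - <<'E'
from h import *
np.set_printoptions(precision=4,suppress=True)
o=ctrl.get_obs(); print({k:np.round(v,3) for k,v in o.items()}, ctrl.grip_depth)
ims=[ctrl.camera(c) for c in("side","top")]
for c,i in zip(("side","top"),ims): cv2.imwrite(f"pics/{c}0.png",i)
for t in ["lock_pin","lock_pin_mid","lock_slot","handle_grip","trigger_grip","tray_in","hanger_seat","hanger","jig","shoe","rod"]:
  for c in("side","top"):
    print(t,c,[(round(d["conf"],2),np.round(w(c,d["point"]),3),np.round(pix(c,w(c,d["point"])))) for d in ctrl.landmark_of(c,t)[:3]])
E
```

```text
pics
{'time_s': np.float64(0.0), 'q': array([ 1.   ,  0.182,  1.608,  0.   ,  1.354, -0.206]), 'dq': array([-0.   ,  0.   , -0.002, -0.001,  0.002, -0.   ]), 'joint_efforts': array([  0.002, -44.487, -35.134,  -0.   ,   0.009,   0.   ]), 'eef_pos': array([0.205, 0.537, 0.23 ]), 'eef_rot': array([ 0.695,  0.128,  0.696, -0.129]), 'wrist_force': array([-0.314, -0.848, -0.373]), 'torque': array([-0.02 ,  0.054, -0.043]), 'opening': np.float64(0.998)} 0.0187
lock_pin side []
lock_pin top [(0.73, array([0.564, 0.121, 0.034]), array([241., 191.])), (0.5, array([ 0.623, -0.013,  0.016]), array([277., 178.]))]
lock_pin_mid side [(0.52, array([ 0.62 , -0.01 ,  0.061]), array([323., 218.]))]
lock_pin_mid top [(0.53, array([ 0.621, -0.013,  0.059]), array([277., 176.]))]
lock_slot side [(0.78, array([ 0.624, -0.013,  0.065]), array([325., 217.]))]
lock_slot top [(0.69, array([ 0.622, -0.008,  0.067]), array([276., 175.]))]
handle_grip side [(0.61, array([ 0.526, -0.128,  0.042]), array([301., 252.])), (0.44, array([0.562, 0.129, 0.033]), array([294., 200.])), (0.39, array([ 0.525, -0.092,  0.04
[... 928 characters left out ...]
.033]), array([241., 191.])), (0.56, array([ 0.533, -0.126,  0.034]), array([307., 201.]))]
jig side [(0.87, array([ 0.551,  0.001, -0.001]), array([299., 233.])), (0.39, array([ 0.639, -0.437,  0.001]), array([380., 353.]))]
jig top [(0.7, array([ 0.552,  0.004, -0.002]), array([272., 197.]))]
shoe side [(0.68, array([ 0.724, -0.258,  0.002]), array([384., 289.])), (0.45, array([0.587, 0.021, 0.043]), array([310., 217.])), (0.19, array([ 0.589, -0.091,  0.042]), array([320., 241.]))]
shoe top []
rod side [(0.52, array([0.584, 0.022, 0.046]), array([309., 216.]))]
rod top [(0.62, array([0.585, 0.024, 0.046]), array([267., 186.])), (0.53, array([ 0.623, -0.012,  0.019]), array([277., 178.]))]
```

View images.

```bash
python3 - <<'E'
import cv2,numpy as np
s=cv2.imread("pics/side0.png");t=cv2.imread("pics/top0.png")
cv2.imwrite("pics/t.png",t)
a=cv2.resize(s[180:300,240:400],None,fx=5,fy=5,interpolation=2)
cv2.imwrite("pics/sc.png",a)
E
```

```text
(no output)
```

View pics/top0.png

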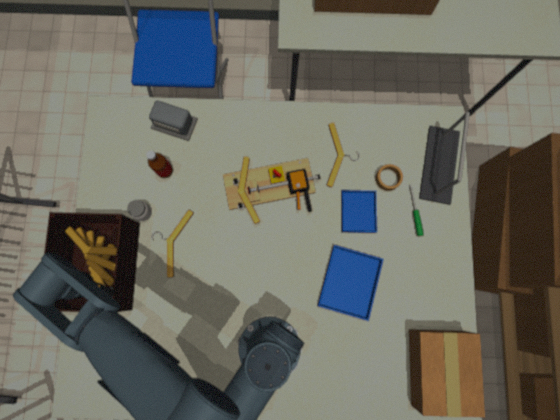

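View pics/side0.png

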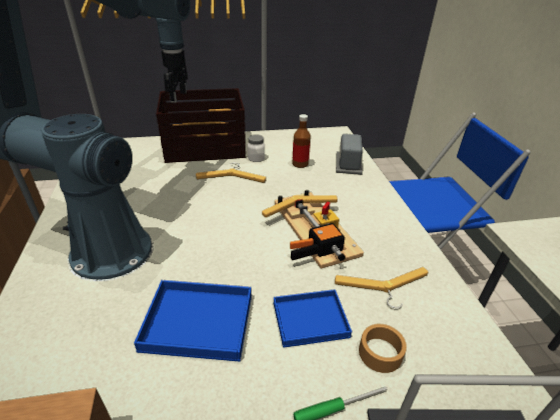

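```bash
python3 - <<'E'
from h import *
np.set_printoptions(precision=4,suppress=True)
s=cv2.imread("pics/side0.png");t=cv2.imread("pics/top0.png")
a=cv2.resize(t[150:240,215:395],None,fx=4.4,fy=4.4,interpolation=2)
b=cv2.resize(s[185:275,250:370],(500,375)[:2],interpolation=2)
b=cv2.copyMakeBorder(cv2.resize(s[190:275,255:370],(275,203),interpolation=2),0,0,0,0,0)
can=np.zeros((600,800,3),np.uint8); can[:396,:792]=a[:396,:792]; can[396:599,:275]=b
c=cv2.resize(t[160:190,262:302],(272,204),interpolation=2);can[396:600,280:552]=c
cv2.imwrite("pics/c1.png",can)
jg=np.array([[65,-30],[65,-30],[-50,-125],[-50,-125],[-50,-89],[-50,-89],[0,0],[0,0],[65,-30],[65,-30]])/1000
wd=np.array([[.624,-.013],[.622,-.008],[.526,-.128],[.529,-.128],[.5235,-.092],[.523,-.09],[.551,.001],[.552,.004],[.62,-.01],[.621,-.013]])
A=jg-jg.mean(0);B=wd-wd.mean(0)
th=np.arctan2((A[:,0]*B[:,1]-A[:,1]*B[:,0]).sum(),(A*B).sum())
r=np.array([[np.cos(th),-np.sin(th)],[np.sin(th),np.cos(th)]]);o=wd.mean(0)-r@jg.mean(0)
print("yaw deg",np.degrees(th),"o",o); print((wd-(jg@r.T+o))*1000)
# orange mask / tray trace sizes projected at floor plane
for d in ctrl.trace("top","tray_in")[:3]:
  m=d["pixels"];c=ctrl.camera_params("top");T=np.array(c["pose"]);
  rc=cv2.minAreaRect(np.argwhere(m)[:,::-1].astype(np.float32))
  f=c["mtx"][0][0]; print("tray",d["conf"],rc[0],np.array(rc[1])*T[2,3]/f,rc[2])
print(T)
for n,p in dict(slot=[65,-30,66],h=[-50,-125,41],t=[-50,-89,41],seat=[35,119,34],postL=[-12.5,125,58],postR=[82.5,125,58]).items():
  P=np.r_[r@np.array(p[:2])/1000+o,p[2]/1000]; print(n,P,pix("top",P),pix("side",P))
E
```

```text
yaw deg 11.873346029146328 o [0.552  0.0047]
[[ 2.2149 -1.7086]
 [ 0.2149  3.2914]
 [-2.7917 -0.08  ]
 [ 0.2083 -0.08  ]
 [ 2.1153  0.6902]
 [ 1.6153  2.6902]
 [-1.0033 -3.693 ]
 [-0.0033 -0.693 ]
 [-1.7851  1.2914]
 [-0.7851 -1.7086]]
tray 0.93 (358.5, 211.5) [0.1605 0.1306] 90.0
tray 0.73 (350.6689758300781, 281.8724060058594) [0.2003 0.2415] 15.068489074707031
tray 0.37 (273.3299865722656, 189.30999755859375) [0.199  0.3589] 81.8698959350586
[[ 0.0263 -0.9815  0.1899  0.1994]
 [-0.9996 -0.0278 -0.0054 -0.0126]
 [ 0.0106 -0.1897 -0.9818  1.6128]
 [ 0.      0.      0.      1.    ]]
slot [ 0.6218 -0.0113  0.066 ] [276.5686 175.0678] [324.0373 216.5221]
h [ 0.5288 -0.1279  0.041 ] [307.2085 201.9215] [301.7439 252.0109]
t [ 0.5214 -0.0927  0.041 ] [297.7022 203.6091] [296.3904 243.8894]
seat [0.5618 0.1283 0.034 ] [238.8018 191.7703] [294.0359 200.3963]
postL [0.5141 0.1244 0.058 ] [238.7789 202.9931] [280.183  196.0961]
postR [0.607 0.144 0.058] [234.6044 178.3041] [306.8715 190.6575]
```

View pics/c1.png

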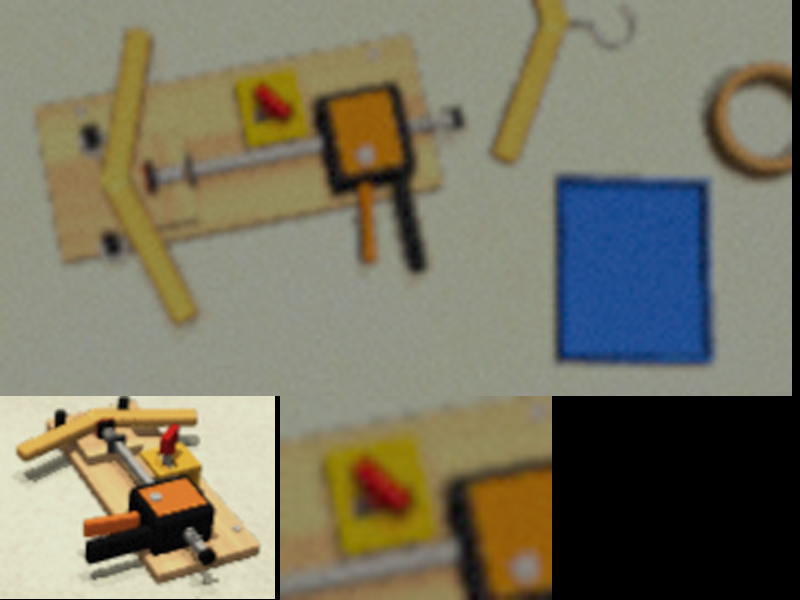

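```bash
cat >> h.py <<'E'
YAW=np.radians(11.87);RJ=np.array([[np.cos(YAW),-np.sin(YAW)],[np.sin(YAW),np.cos(YAW)]]);O=np.array([.552,.0047])
def jig(x,y,z): return np.r_[RJ@np.array([x,y])/1000+O,z/1000]
def plane(cam,uv,z):
    c=ctrl.camera_params(cam);T=np.array(c["pose"]);d=T[:3,:3]@np.linalg.inv(np.array(c["mtx"]))@np.r_[uv,1];return T[:3,3]+d*(z-T[2,3])/d[2]
def plan(P,yaw):
    "tool-frame shift and turn to point the tool down at P with tool-y at world yaw deg"
    o=ctrl.get_obs();q=o["eef_rot"];M=R.from_quat([q[1],q[2],q[3],q[0]])
    x=np.array([0,0,-1.]);a=np.radians(yaw);y=np.array([np.cos(a),np.sin(a),0]);T=R.from_matrix(np.c_[x,y,np.cross(x,y)])
    cur=np.degrees(np.arctan2(*M.as_matrix()[[1,0],1]))
    print("tool-y yaw",cur.round(1),"pos",np.round(o["eef_pos"],4),"q1,q6",np.round(o["q"][[0,5]],2),"t",np.round(o["time_s"],2),"F",np.round(o["wrist_force"],1),"open",np.round(o["opening"],3))
    print("shift tool xyz",np.round(M.inv().apply(P-o["eef_pos"]),4),"turn",np.round(np.degrees((M.inv()*T).as_rotvec()),1),"world d",np.round(P-o["eef_pos"],4))
E
python3 - <<'E'
from h import *
for c in("top","side"):
  im=cv2.imread(f"pics/{c}0.png").astype(int);b,g,r=im[...,0],im[...,1],im[...,2]
  m=(r>90)&(r>2.2*g)&(r>2.2*b)
  u,v=pix(c,jig(65,-30,97)).round().astype(int)
  k=np.zeros_like(m);k[v-14:v+15,u-14:u+15]=1;m&=k
  p=np.argwhere(m)[:,::-1];W=np.array([plane(c,q,.097)[:2] for q in p])
  l,V=np.linalg.eigh(np.cov(W.T));print(c,len(p),p.mean(0),W.mean(0),np.degrees(np.arctan2(V[1,1],V[0,1]))%180,np.sqrt(l*12))
  if c=="top": base=W.mean(0)
print("slot",jig(65,-30,97))
plan(jig(65,-30,150),-50); plan(jig(65,-30,150),130)
print("tray",plane("top",[358.5,211.5],.015))
print("final");plan(jig(-50,-117,22),101.9)
E
```

```text
top 26 [276.53846154 172.80769231] [ 0.62179735 -0.01097331] 52.0233450679544 [0.0107716  0.03309565]
side 50 [325.1  207.24] [ 0.62305964 -0.00699903] 61.69450609313347 [0.01470103 0.06542121]
slot [ 0.62178085 -0.01128854  0.097     ]
tool-y yaw 69.1 pos [0.2051 0.5372 0.2313] q1,q6 [ 1.   -0.21] t 1.25 F [-0.2 -0.2 -0.7] open 0.998
shift tool xyz [ 0.0813 -0.3638  0.5849] turn [119.1   0.   -0. ] world d [ 0.4167 -0.5485 -0.0813]
tool-y yaw 69.1 pos [0.2051 0.5372 0.2313] q1,q6 [ 1.   -0.21] t 1.25 F [-0.2 -0.2 -0.7] open 0.998
shift tool xyz [ 0.0813 -0.3638  0.5849] turn [-60.9   0.    0. ] world d [ 0.4167 -0.5485 -0.0813]
tray [ 0.50289981 -0.32364693  0.015     ]
final
tool-y yaw 69.1 pos [0.2051 0.5372 0.2313] q1,q6 [ 1.   -0.21] t 1.25 F [-0.2 -0.2 -0.7] open 0.998
shift tool xyz [ 0.2093 -0.4992  0.5353] turn [-32.8   0.    0. ] world d [ 0.322  -0.6573 -0.2093]
```

Call:
carry_out:
  motion: [0, 0, 0, 0, -0.026, 0.0418, -1, 0, 0, 0, 0, -0.026, 0.0418, -1, 0, 0, 0, 0, -0.026, 0.0418, -1, 0, 0, 0, 0, -0.026, 0.0418, -1, 0, 0, 0, 0, -0.026, 0.0418, -1, 0, 0, 0, 0, -0.026, 0.0418, -1, 0, 0, 0, 0, -0.026, 0.0418, -1, 0, 0, 0, 0, -0.026, 0.0418, -1, 0, 0, 0, 0, -0.026, 0.0418, -1, 0, 0, 0, 0, -0.026, 0.0418, -1]

```text
time_s: 2.25
eef_pos: [0.5073, 0.1427, 0.2326]
eef_rot: [0.698, 0.126, 0.695, -0.122]
wrist_force: [0.5, 0.3, 1.1]
opening: 0.999
```

```bash
python3 -c "
from h import *
plan(jig(65,-30,150),-46)"
```

```text
tool-y yaw 69.8 pos [0.5073 0.1427 0.2326] q1,q6 [ 0.05 -1.17] t 2.25 F [0.5 0.3 1.1] open 0.999
shift tool xyz [ 0.0825 -0.1055  0.1603] turn [115.8  -0.2  -0.4] world d [ 0.1145 -0.154  -0.0826]
```

Call:
carry_out:
  motion: [0, 0, 0, 0, -0.027, 0.041, -1, 0, 0, 0, 0, -0.027, 0.041, -1, 0, 0, 0, 0, -0.027, 0.041, -1, 0, 0, 0, 0, -0.026, 0.04, -1, 8.5, 0, 0, 0.008, 0, 0, -1, 8.5, 0, 0, 0.008, 0, 0, -1, 8.5, 0, 0, 0.008, 0, 0, -1, 8.5, 0, 0, 0.008, 0, 0, -1, 8.5, 0, 0, 0.008, 0, 0, -1, 8.5, 0, 0, 0.008, 0, 0, -1]

```text
time_s: 3.25
eef_pos: [0.6304, -0.0281, 0.1837]
eef_rot: [0.574, 0.419, 0.569, -0.413]
wrist_force: [-0.1, -0.9, 0.8]
opening: 1.003
```

Call:
carry_out:
  motion: [8.5, 0, 0, 0, 0, 0, -1, 8.5, 0, 0, 0, 0, 0, -1, 8.5, 0, 0, 0, 0, 0, -1, 8.5, 0, 0, 0, 0, 0, -1, 8.5, 0, 0, 0, 0, 0, -1, 8.5, 0, 0, 0, 0, 0, -1, 8.5, 0, 0, 0, 0, 0, -1, 8.5, 0, 0, 0, 0, 0, -1]

```text
time_s: 4.05
eef_pos: [0.6291, -0.028, 0.1807]
eef_rot: [0.237, 0.669, 0.238, -0.664]
wrist_force: [0.5, -0.3, -0.6]
opening: 1.001
```

```bash
python3 -c "
from h import *
plan(jig(65,-30,81),-46)
for c in('top','side'):
  i=ctrl.camera(c);cv2.imwrite(f'pics/{c}1.png',i)
  for n in('lock_pin_mid','lock_slot'): print(c,n,[(d['conf'],w(c,d['point']).round(3)) for d in ctrl.landmark_of(c,n)[:2]])
"
```

```text
tool-y yaw -50.8 pos [ 0.6291 -0.028   0.1807] q1,q6 [-0.24  0.65] t 4.05 F [ 0.5 -0.3 -0.6] open 1.001
shift tool xyz [ 0.0997 -0.0177 -0.0042] turn [-4.8 -0.4 -0.1] world d [-0.0074  0.0167 -0.0997]
top lock_pin_mid [(0.24, array([0.562, 0.126, 0.034]))]
top lock_slot [(0.95, array([ 0.626, -0.006,  0.063])), (0.72, array([ 0.73 , -0.257, -0.003]))]
side lock_pin_mid [(0.52, array([ 0.621, -0.012,  0.065]))]
side lock_slot [(0.86, array([ 0.624, -0.013,  0.066]))]
```

Call:
carry_out:
  motion: [-4.8, 0, 0, 0, -0.0177, -0.0042, -1, 0, 0, 0, 0.025, 0, 0, -1, 0, 0, 0, 0.025, 0, 0, -1, 0, 0, 0, 0.025, 0, 0, -1, 0, 0, 0, 0.01, 0, 0, -1, 0, 0, 0, 0, 0, 0, -1]

```text
time_s: 4.95
eef_pos: [0.6232, -0.0112, 0.0954]
eef_rot: [0.274, 0.656, 0.273, -0.648]
wrist_force: [0.8, 0.6, 1.0]
opening: 1.004
```

```bash
python3 -c "
from h import *
plan(jig(65,-30,81),-46)
a=ctrl.camera('side');cv2.imwrite('pics/s2.png',cv2.resize(a[140:260,240:400],(800,600),interpolation=2))
"
```

```text
tool-y yaw -44.6 pos [ 0.6232 -0.0112  0.0954] q1,q6 [-0.21  0.56] t 4.95 F [0.8 0.6 1. ] open 1.004
shift tool xyz [ 0.0144 -0.0011  0.0012] turn [ 1.4 -0.5 -0.3] world d [-0.0015 -0.0001 -0.0144]
```

View pics/s2.png

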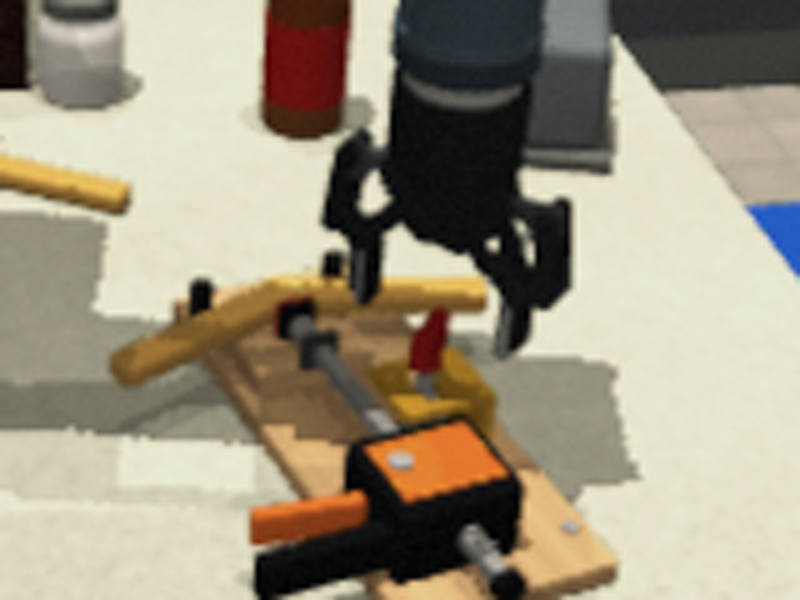

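Call:
carry_out:
  motion: [0, 0, 0, 0.0145, -0.001, 0.001, -1, 0, 0, 0, 0, 0, 0, 1, 0, 0, 0, 0, 0, 0, 1, 0, 0, 0, 0, 0, 0, 1, 0, 0, 0, 0, 0, 0, 1, 0, 0, 0, 0, 0, 0, 1, 0, 0, 0, 0, 0, 0, 1]

```text
time_s: 5.7
eef_pos: [0.6245, -0.0112, 0.0852]
eef_rot: [0.275, 0.658, 0.272, -0.646]
wrist_force: [-2.1, 2.3, -0.2]
opening: 0.126
```

```bash
python3 -c "
from h import *
plan(jig(65,-30,81),11.9)
a=ctrl.camera('side');b=ctrl.camera('top');c=np.hstack([cv2.resize(a[170:250,280:360],(400,400),interpolation=2),cv2.resize(b[135:215,237:317],(400,400),interpolation=2)]);cv2.imwrite('pics/s3.png',c)
"
```

```text
tool-y yaw -44.5 pos [ 0.6245 -0.0112  0.0852] q1,q6 [-0.21  0.56] t 5.7 F [-2.1  2.3 -0.2] open 0.126
shift tool xyz [ 0.0042 -0.0019  0.002 ] turn [-56.4  -0.4  -0.9] world d [-0.0027 -0.0001 -0.0042]
```

View pics/s3.png

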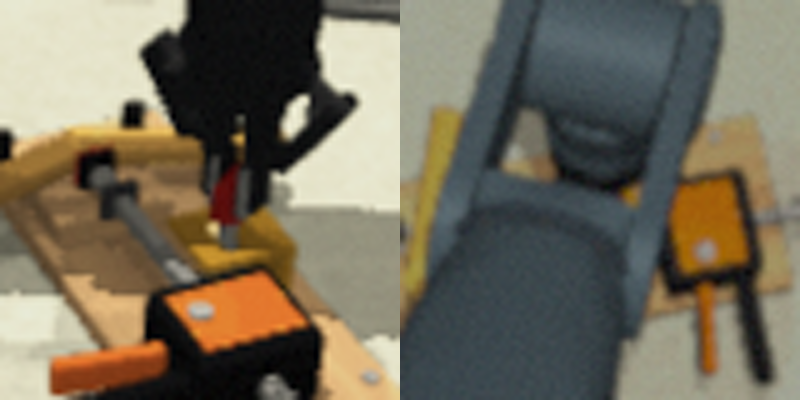

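Call:
carry_out:
  motion: [-8, 0, 0, 0, 0, 0, 1, -8, 0, 0, 0, 0, 0, 1, -8, 0, 0, 0, 0, 0, 1, -8, 0, 0, 0, 0, 0, 1, -8, 0, 0, 0, 0, 0, 1, -8, 0, 0, 0, 0, 0, 1, -8, 0, 0, 0, 0, 0, 1, 0, 0, 0, 0, 0, 0, 1]

```text
time_s: 6.6
eef_pos: [0.6222, -0.0093, 0.0852]
eef_rot: [0.559, 0.44, 0.554, -0.433]
wrist_force: [-1.0, 0.7, 0.6]
opening: 0.128
```

```bash
python3 -c "
from h import *
plan(jig(65,-30,81),11.9); print(ctrl.get_obs()['torque'])
"
```

```text
tool-y yaw 13.8 pos [ 0.6222 -0.0093  0.0852] q1,q6 [-0.21 -0.45] t 6.6 F [-1.   0.7  0.6] open 0.128
shift tool xyz [ 0.0042 -0.0009  0.0019] turn [ 1.9 -0.1 -0.7] world d [-0.0004 -0.002  -0.0042]
[ 0.30013975  0.29492226 -0.03825531]
```

Call:
carry_out:
  motion: [1.9, 0, 0, 0, 0, 0, 1, 0, 0, 0, -0.008, 0, 0, 1, 0, 0, 0, -0.008, 0, 0, 1, 0, 0, 0, -0.008, 0, 0, 1]

```text
time_s: 7.0
eef_pos: [0.6222, -0.0101, 0.1098]
eef_rot: [0.549, 0.452, 0.544, -0.445]
wrist_force: [0.4, 0.4, -0.7]
opening: 0.127
```

```bash
python3 -c "
from h import *
plan(jig(65,-30,81),11.9); print(ctrl.get_obs()['torque'])
"
```

```text
tool-y yaw 11.3 pos [ 0.6222 -0.0101  0.1098] q1,q6 [-0.21 -0.41] t 7.0 F [ 0.4  0.4 -0.7] open 0.127
shift tool xyz [ 0.0288 -0.001   0.0011] turn [-0.6 -0.  -0.7] world d [-0.0004 -0.0012 -0.0288]
[-0.00239232  0.03089852 -0.00194141]
```

Call:
carry_out:
  motion: [0, 0, 0, -0.02, 0, 0, 1, 0, 0, 0, -0.02, 0, 0, 1, 0, 0, 0, -0.02, 0, 0, 1, 0, 0, 0, -0.02, 0, 0, 1, 0, 0, 0, -0.01, 0, 0, 1]

```text
time_s: 7.5
eef_pos: [0.6225, -0.0118, 0.2075]
eef_rot: [0.551, 0.454, 0.541, -0.445]
wrist_force: [0.1, 0.6, -0.8]
opening: 0.132
```

```bash
python3 -c "
from h import *
plan(np.array([.505,-.324,.19]),11.9)
a=ctrl.camera('side');cv2.imwrite('pics/s4.png',cv2.resize(a[130:270,250:390],(600,600),interpolation=2))
for t in ('tray_in',):
  for c in('side','top'):
    if c=='top':ctrl.camera(c)
    print(c,[(round(d['conf'],2),w(c,d['point']).round(3)) for d in ctrl.landmark_of(c,t)[:3]])
"
```

```text
tool-y yaw 11.1 pos [ 0.6225 -0.0118  0.2075] q1,q6 [-0.21 -0.41] t 7.5 F [ 0.1  0.6 -0.8] open 0.132
shift tool xyz [ 0.0153 -0.1755  0.2838] turn [-0.8  0.2 -1. ] world d [-0.1175 -0.3122 -0.0175]
side [(0.67, array([ 0.511, -0.322,  0.006])), (0.56, array([ 0.241, -0.291,  0.009]))]
top [(0.63, array([ 0.244, -0.291,  0.009])), (0.62, array([ 0.507, -0.326,  0.004])), (0.26, array([ 0.626, -0.008,  0.065]))]
```

View pics/s4.png

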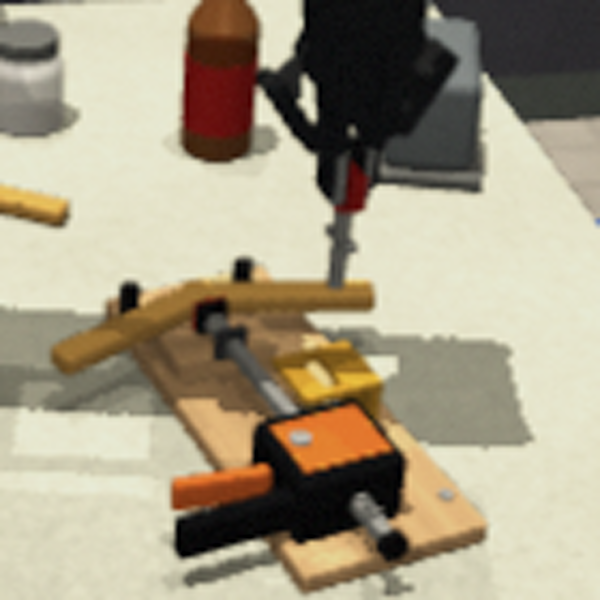

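Call:
carry_out:
  motion: [0, 0, 0, 0, -0.025, 0.0405, 1, 0, 0, 0, 0, -0.025, 0.0405, 1, 0, 0, 0, 0, -0.025, 0.0405, 1, 0, 0, 0, 0, -0.025, 0.0405, 1, 0, 0, 0, 0, -0.025, 0.0405, 1, 0, 0, 0, 0, -0.025, 0.0405, 1, 0, 0, 0, 0, -0.025, 0.0405, 1, 0, 0, 0, 0.02, 0, 0, 1, 0, 0, 0, 0.02, 0, 0, 1, 0, 0, 0, 0, 0, 0, 1]

```text
time_s: 8.7
eef_pos: [0.4923, -0.3305, 0.1438]
eef_rot: [0.542, 0.452, 0.551, -0.446]
wrist_force: [0.3, -0.2, -1.2]
opening: 0.123
```

```bash
python3 -c "
from h import *
plan(np.array([.506,-.324,.072]),11.9)
"
```

```text
tool-y yaw 11.1 pos [ 0.4923 -0.3305  0.1438] q1,q6 [-0.79 -0.99] t 8.7 F [ 0.3 -0.2 -1.2] open 0.123
shift tool xyz [ 0.0719  0.0149 -0.0026] turn [-0.8 -0.9  0.1] world d [ 0.0137  0.0065 -0.0718]
```

Call:
carry_out:
  motion: [0, 0, 0, 0.02, 0.015, -0.003, 1, 0, 0, 0, 0.02, 0, 0, 1, 0, 0, 0, 0.02, 0, 0, 1, 0, 0, 0, 0.007, 0, 0, 1, 0, 0, 0, 0.003, 0, 0, 1]

```text
time_s: 9.2
eef_pos: [0.5064, -0.3214, 0.0711]
eef_rot: [0.54, 0.452, 0.552, -0.446]
wrist_force: [-2.9, 1.9, 30.6]
opening: 0.129
```

```bash
python3 -c "
from h import *
plan(np.array([.506,-.324,.072]),11.9)
"
```

```text
tool-y yaw 11.2 pos [ 0.5064 -0.3214  0.0711] q1,q6 [-0.77 -0.97] t 9.2 F [-2.9  1.9 30.6] open 0.129
shift tool xyz [-0.0009 -0.0009  0.0025] turn [-0.7 -1.1  0.2] world d [-0.0004 -0.0026  0.0009]
```

Call:
carry_out:
  motion: [0, 0, 0, -0.002, 0, 0, 1, 0, 0, 0, 0, 0, 0, 0.4, 0, 0, 0, 0, 0, 0, -0.2, 0, 0, 0, 0, 0, 0, -1, 0, 0, 0, 0, 0, 0, -1, 0, 0, 0, 0, 0, 0, -1, 0, 0, 0, -0.03, 0, 0, -1, 0, 0, 0, -0.04, 0, 0, -1, 0, 0, 0, -0.03, 0, 0, -1, 0, 0, 0, 0, 0, 0, -1]

```text
time_s: 10.2
eef_pos: [0.5077, -0.3232, 0.179]
eef_rot: [0.541, 0.452, 0.552, -0.446]
wrist_force: [-0.4, 0.1, 0.9]
opening: 1.0
```

```bash
python3 -c "
from h import *
plan(jig(-50,-117,150),101.9); plan(jig(-50,-117,150),-78.1)
for c in('side','top'):
  i=ctrl.camera(c);cv2.imwrite(f'pics/{c}5.png',i)
  print([(d['conf'],w(c,d['point']).round(3)) for n in('lock_pin_mid','handle_grip','trigger_grip') for d in ctrl.landmark_of(c,n)[:2]])
a=cv2.imread('pics/side5.png');cv2.imwrite('pics/s5.png',cv2.resize(a[180:360,220:400],(540,540),interpolation=2))
"
```

```text
tool-y yaw 11.2 pos [ 0.5077 -0.3232  0.179 ] q1,q6 [-0.77 -0.97] t 10.2 F [-0.4  0.1  0.9] open 1.0
shift tool xyz [ 0.0322  0.0587 -0.1949] turn [-90.7  -0.9  -0.6] world d [ 0.0195  0.2031 -0.029 ]
tool-y yaw 11.2 pos [ 0.5077 -0.3232  0.179 ] q1,q6 [-0.77 -0.97] t 10.2 F [-0.4  0.1  0.9] open 1.0
shift tool xyz [ 0.0322  0.0587 -0.1949] turn [89.3 -0.6  0.9] world d [ 0.0195  0.2031 -0.029 ]
[(0.78, array([ 0.536, -0.28 ,  0.02 ])), (0.8, array([ 0.527, -0.127,  0.043]))]
[(0.43, array([ 0.538, -0.286,  0.022])), (0.76, array([ 0.533, -0.129,  0.038])), (0.53, array([ 0.52 , -0.091,  0.042]))]
```

View pics/s5.png

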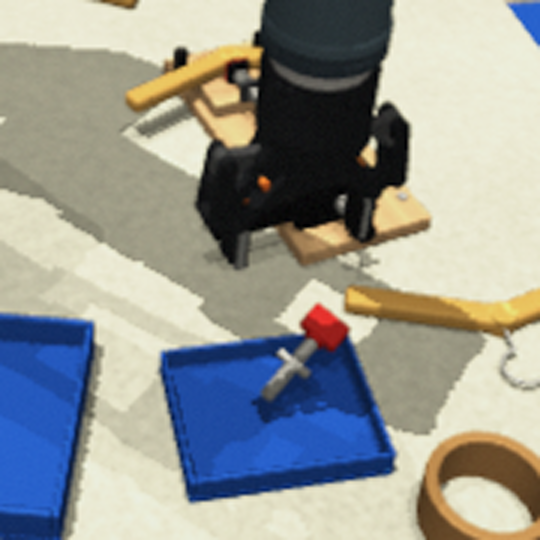

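Call:
carry_out:
  motion: [0, 0, 0, 0, 0.012, -0.039, -1, 0, 0, 0, 0, 0.012, -0.039, -1, 0, 0, 0, 0, 0.012, -0.039, -1, 0, 0, 0, 0, 0.012, -0.039, -1, 0, 0, 0, 0, 0.011, -0.039, -1, 8.2, 0, 0, 0.006, 0, 0, -1, 8.2, 0, 0, 0.006, 0, 0, -1, 8.2, 0, 0, 0.006, 0, 0, -1, 8.2, 0, 0, 0.006, 0, 0, -1, 8.2, 0, 0, 0.006, 0, 0, -1]

```text
time_s: 11.6
eef_pos: [0.5228, -0.108, 0.1403]
eef_rot: [-0.334, -0.615, -0.359, 0.618]
wrist_force: [-0.2, 0.5, -0.7]
opening: 1.001
```

Call:
carry_out:
  motion: [8.2, 0, 0, 0, 0, 0, -1, 8.2, 0, 0, 0, 0, 0, -1, 8.2, 0, 0, 0, 0, 0, -1, 8.2, 0, 0, 0, 0, 0, -1, 8.2, 0, 0, 0, 0, 0, -1, 8.2, 0, 0, 0, 0, 0, -1, 0, 0, 0, 0, 0, 0, -1]

```text
time_s: 12.3
eef_pos: [0.5194, -0.1062, 0.1341]
eef_rot: [-0.033, -0.695, -0.057, 0.716]
wrist_force: [-1.0, 0.6, -0.9]
opening: 1.002
```

```bash
python3 -c "
from h import *
plan(jig(-50,-117,24),-78.1)
"
```

```text
tool-y yaw -82.7 pos [ 0.5194 -0.1062  0.1341] q1,q6 [-0.44  1.  ] t 12.3 F [-1.   0.6 -0.9] open 1.002
shift tool xyz [ 0.1092  0.0188 -0.0089] turn [-4.6  1.5  2.2] world d [ 0.0078 -0.0139 -0.1101]
```

Call:
carry_out:
  motion: [-4.6, 1.5, 2.2, 0, 0.019, -0.009, -1, 0, 0, 0, 0.01, 0, 0, -1, 0, 0, 0, 0, 0, 0, -1]

```text
time_s: 12.6
eef_pos: [0.5298, -0.1233, 0.121]
eef_rot: [-0.077, -0.702, -0.077, 0.703]
wrist_force: [-0.3, 0.5, 0.6]
opening: 0.999
```

```bash
python3 -c "
from h import *
plan(jig(-50,-117,24),-78.1)
a=ctrl.camera('side');b=ctrl.camera('top');c=np.hstack([cv2.resize(a[190:290,240:340],(400,400),interpolation=2),cv2.resize(b[155:235,260:340],(400,400),interpolation=2)]);cv2.imwrite('pics/s6.png',c)
"
```

```text
tool-y yaw -77.5 pos [ 0.5298 -0.1233  0.121 ] q1,q6 [-0.45  0.91] t 12.6 F [-0.3  0.5  0.6] open 0.999
shift tool xyz [ 0.097  -0.0037  0.0018] turn [0.6 0.1 0.1] world d [-0.0027  0.0033 -0.097 ]
```

View pics/s6.png

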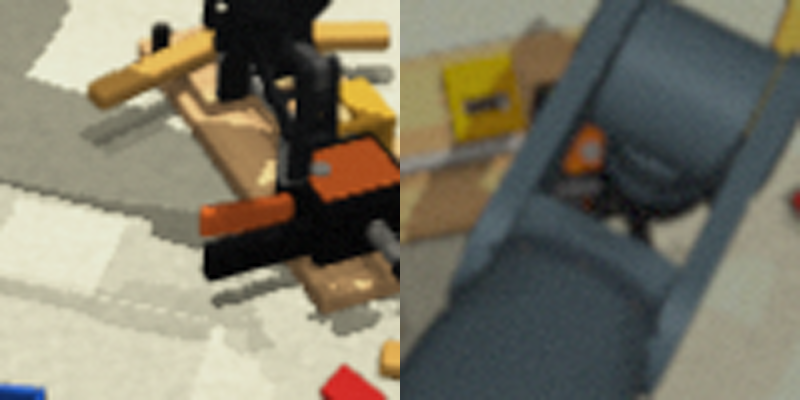

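Call:
carry_out:
  motion: [0.6, 0, 0, 0.01, -0.004, 0.002, -1, 0, 0, 0, 0.015, 0, 0, -1, 0, 0, 0, 0.015, 0, 0, -1, 0, 0, 0, 0.015, 0, 0, -1, 0, 0, 0, 0, 0, 0, -1]

```text
time_s: 13.2
eef_pos: [0.5266, -0.1177, 0.0641]
eef_rot: [-0.072, -0.703, -0.073, 0.704]
wrist_force: [0.4, -0.4, -0.4]
opening: 1.001
```

```bash
python3 -c "
from h import *
plan(jig(-50,-117,24),-78.1)
"
```

```text
tool-y yaw -78.3 pos [ 0.5266 -0.1177  0.0641] q1,q6 [-0.44  0.92] t 13.2 F [ 0.4 -0.4 -0.4] open 1.001
shift tool xyz [ 0.0401  0.0025 -0.0001] turn [-0.2  0.   0.1] world d [ 0.0005 -0.0024 -0.0401]
```

Call:
carry_out:
  motion: [0, 0, 0, 0.01, 0.0025, 0, -1, 0, 0, 0, 0.015, 0, 0, -1, 0, 0, 0, 0.012, 0, 0, -1, 0, 0, 0, 0.004, 0, 0, -1, 0, 0, 0, 0, 0, 0, -1]

```text
time_s: 13.7
eef_pos: [0.5271, -0.1198, 0.0201]
eef_rot: [-0.072, -0.703, -0.073, 0.704]
wrist_force: [-0.2, 1.0, 0.3]
opening: 0.994
```

```bash
python3 -c "
from h import *
plan(jig(-50,-117,24),-78.1)
a=ctrl.camera('side');b=ctrl.camera('top');c=np.hstack([cv2.resize(a[190:290,240:340],(400,400),interpolation=2),cv2.resize(b[155:235,230:310],(400,400),interpolation=2)]);cv2.imwrite('pics/s7.png',c)
for n in('handle_grip','trigger_grip'):print(n,[(d['conf'],w('side',d['point']).round(3)) for d in ctrl.landmark_of('side',n)[:2]])
for c in ('side','top'):
  for n in('rod','shoe','hanger'):print(c,n,[(round(d['conf'],2),w(c,d['point']).round(3)) for d in ctrl.landmark_of(c,n)[:2]])
"
```

```text
tool-y yaw -78.3 pos [ 0.5271 -0.1198  0.0201] q1,q6 [-0.44  0.92] t 13.7 F [-0.2  1.   0.3] open 0.994
shift tool xyz [-0.0039  0.0002 -0.    ] turn [-0.2  0.   0.1] world d [ 0.0001 -0.0002  0.0039]
handle_grip [(0.9, array([ 0.53 , -0.126,  0.042])), (0.54, array([ 0.64 , -0.437,  0.001]))]
trigger_grip [(0.55, array([ 0.521, -0.095,  0.042]))]
side rod []
side shoe []
side hanger [(0.6, array([0.565, 0.123, 0.036]))]
top rod [(0.42, array([0.584, 0.025, 0.044]))]
top shoe [(0.52, array([ 0.515, -0.539,  0.003]))]
top hanger [(0.93, array([0.562, 0.121, 0.031]))]
```

View pics/s7.png

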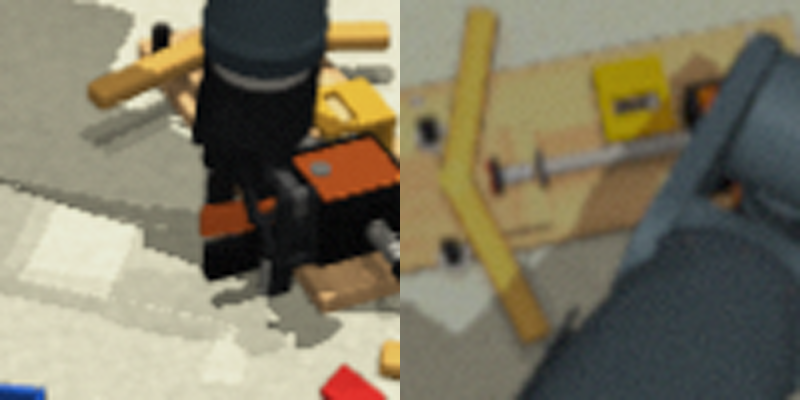

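```bash
cat >> h.py <<'E'
def rodview(tag):
    "profile of darkness/redness along the rod axis in the top view, positions as jig y in mm"
    im=ctrl.camera("top");cv2.imwrite(f"pics/top_{tag}.png",im);im=im.astype(np.float32)
    ys=np.arange(50,125,1.0)
    uv=np.array([[pix("top",jig(35+dx,y,50)) for y in ys] for dx in (-4,0,4)],np.float32)
    s=cv2.remap(im,uv[...,0],uv[...,1],cv2.INTER_LINEAR).mean(0)
    red=np.clip(s[:,2]-1.6*s[:,1],0,None)
    uvt=np.array([[pix("top",jig(35+dx,y,50)) for y in ys] for dx in (-10,10)],np.float32)
    d=cv2.remap(im,uvt[...,0],uvt[...,1],cv2.INTER_LINEAR).mean((0,2))
    gray=s.mean(1)
    print(tag,"red face y",(red@ys/max(red.sum(),1e-6)).round(1),"redsum",red.sum().round())
    print("gray",[int(g) for g in gray[::3]]);print("side",[int(g) for g in d[::3]])
    for n in("rod","shoe","hanger"):
        print(n,[(round(q["conf"],2),((RJ.T@(w("top",q["point"])[:2]-O))*1000).round(1)) for q in ctrl.landmark_of("top",n)[:2]])
    o=ctrl.get_obs();print("t",round(float(o["time_s"]),2),"open",round(float(o["opening"]),3),"F",np.round(o["wrist_force"],1),"jigFy",round(float((RJ.T@o["wrist_force"][:2])[1]),1),"pos jig",((RJ.T@(o["eef_pos"][:2]-O))*1000).round(1))
E
python3 -c "
from h import *
rodview('a')"
```

```text
a red face y 0.0 redsum 0.0
gray [91, 117, 132, 135, 133, 131, 132, 124, 107, 78, 54, 58, 91, 115, 122, 116, 108, 114, 122, 125, 125, 125, 122, 121, 121]
side [101, 114, 123, 126, 124, 118, 116, 116, 111, 88, 70, 75, 97, 116, 115, 109, 111, 118, 125, 127, 128, 125, 119, 112, 113]
rod [(0.73, array([35.3, 12.3]))]
shoe []
hanger [(0.92, array([ 37.1, 112. ]))]
t 14.4 open 0.999 F [ 0.1  0.5 -0.4] jigFy 0.5 pos jig [ -49.5 -117.1]
```

Call:
carry_out:
  motion: [0, 0, 0, 0, 0, 0, -0.4, 0, 0, 0, 0, 0, 0, -0.1, 0, 0, 0, 0, 0, 0, 0.1, 0, 0, 0, 0, 0, 0, 0.25, 0, 0, 0, 0, 0, 0, 0.35, 0, 0, 0, 0, 0, 0, 0.4, 0, 0, 0, 0, 0, 0, 0.4]

```text
time_s: 15.1
eef_pos: [0.5276, -0.1211, 0.0219]
eef_rot: [0.074, 0.704, 0.073, -0.703]
wrist_force: [-0.8, -0.8, 1.6]
opening: 0.345
```

```bash
python3 -c "
from h import *
rodview('b')"
```

```text
b red face y 87.0 redsum 3.0
gray [87, 88, 112, 130, 135, 129, 124, 122, 121, 108, 83, 57, 60, 86, 108, 112, 108, 113, 120, 122, 123, 124, 121, 120, 121]
side [90, 101, 117, 122, 121, 119, 117, 116, 116, 108, 87, 72, 72, 88, 104, 106, 109, 115, 122, 123, 124, 122, 117, 110, 114]
rod [(0.44, array([36.7, 16.7]))]
shoe [(0.37, array([-114. , -313.6]))]
hanger [(0.9, array([ 33.6, 110.5]))]
t 15.3 open 0.35 F [-0.9 -0.3  1.5] jigFy -0.1 pos jig [ -49.8 -118. ]
```

Call:
carry_out:
  motion: [0, 0, 0, 0, 0, 0, -1, 0, 0, 0, 0, 0, 0, -1, 0, 0, 0, 0, 0, 0, -1, 0, 0, 0, 0, 0, 0, -1, 0, 0, 0, 0, 0, 0, -1, 0, 0, 0, 0, 0, 0, -1, 0, 0, 0, 0, 0, 0, -1]

```text
time_s: 16.0
eef_pos: [0.5276, -0.1208, 0.0215]
eef_rot: [0.073, 0.704, 0.072, -0.703]
wrist_force: [-0.4, 0.3, -0.5]
opening: 1.006
```

```bash
python3 -c "
from h import *
plan(jig(-50,-117,22),-78.1)"
```

```text
tool-y yaw -78.2 pos [ 0.5276 -0.1208  0.0215] q1,q6 [-0.44  0.92] t 16.0 F [-0.4  0.3 -0.5] open 1.006
shift tool xyz [-0.0005 -0.0008  0.0003] turn [-0.1 -0.  -0.1] world d [-0.0005  0.0007  0.0005]
```

Call:
carry_out:
  motion: [0, 0, 0, 0, 0, 0, -0.4, 0, 0, 0, 0, 0, 0, -0.1, 0, 0, 0, 0, 0, 0, 0.1, 0, 0, 0, 0, 0, 0, 0.25, 0, 0, 0, 0, 0, 0, 0.35, 0, 0, 0, 0, 0, 0, 0.4, 0, 0, 0, 0, 0, 0, 0.4]

```text
time_s: 16.7
eef_pos: [0.5273, -0.1212, 0.0224]
eef_rot: [-0.074, -0.703, -0.073, 0.703]
wrist_force: [-0.2, -0.7, 0.7]
opening: 0.342
```

```bash
python3 -c "
from h import *
rodview('c')"
```

```text
c red face y 94.0 redsum 11.0
gray [128, 119, 97, 87, 97, 116, 128, 130, 130, 132, 135, 121, 92, 59, 45, 61, 89, 108, 119, 124, 123, 123, 123, 121, 117]
side [115, 111, 100, 90, 103, 109, 112, 115, 119, 119, 118, 111, 94, 76, 68, 78, 93, 109, 120, 123, 124, 124, 122, 119, 118]
rod [(0.57, array([34.8, 22.2]))]
shoe []
hanger [(0.84, array([ 36.2, 113.1])), (0.51, array([-96.3, 401.3]))]
t 16.9 open 0.345 F [ 0.1 -1.3  0.1] jigFy -1.3 pos jig [ -50.  -118.1]
```

Call:
carry_out:
  motion: [0, 0, 0, 0, 0, 0, -1, 0, 0, 0, 0, 0, 0, -1, 0, 0, 0, 0, 0, 0, -1, 0, 0, 0, 0, 0, 0, -1, 0, 0, 0, 0, 0, 0, -1, 0, 0, 0, 0, 0, 0, -1, 0, 0, 0, 0, 0, 0, -1]

```text
time_s: 17.6
eef_pos: [0.5272, -0.1209, 0.0222]
eef_rot: [-0.073, -0.703, -0.072, 0.703]
wrist_force: [-0.4, 0.9, -1.0]
opening: 1.002
```

Call:
carry_out:
  motion: [0, 0, 0, 0, 0, 0, -0.4, 0, 0, 0, 0, 0, 0, -0.1, 0, 0, 0, 0, 0, 0, 0.1, 0, 0, 0, 0, 0, 0, 0.25, 0, 0, 0, 0, 0, 0, 0.35, 0, 0, 0, 0, 0, 0, 0.4, 0, 0, 0, 0, 0, 0, 0.4]

```text
time_s: 18.3
eef_pos: [0.5269, -0.1213, 0.0231]
eef_rot: [-0.074, -0.703, -0.073, 0.704]
wrist_force: [0.2, -1.3, 1.7]
opening: 0.344
```

```bash
python3 -c "
from h import *
rodview('d')"
```

```text
d red face y 99.2 redsum 32.0
gray [131, 134, 136, 133, 117, 93, 89, 108, 122, 129, 132, 133, 124, 105, 78, 52, 54, 74, 94, 109, 119, 121, 123, 124, 123]
side [119, 123, 123, 119, 105, 94, 94, 106, 117, 120, 119, 119, 117, 109, 89, 69, 64, 75, 98, 114, 121, 125, 126, 125, 120]
rod [(0.51, array([35. , 29.3]))]
shoe []
hanger [(0.61, array([ 35.2, 117.7])), (0.51, array([-1.2, -1.8]))]
t 18.5 open 0.345 F [ 0.  -1.  -0.3] jigFy -1.0 pos jig [ -50.5 -118.1]
```

Call:
carry_out:
  motion: [0, 0, 0, 0, 0, 0, -1, 0, 0, 0, 0, 0, 0, -1, 0, 0, 0, 0, 0, 0, -1, 0, 0, 0, 0, 0, 0, -1, 0, 0, 0, 0, 0, 0, -1, 0, 0, 0, 0, 0, 0, -1, 0, 0, 0, 0, 0, 0, -1]

```text
time_s: 19.2
eef_pos: [0.5269, -0.1211, 0.0229]
eef_rot: [-0.074, -0.703, -0.072, 0.704]
wrist_force: [0.2, 0.3, -0.4]
opening: 0.996
```

Call:
carry_out:
  motion: [0, 0, 0, 0, 0, 0, -0.4, 0, 0, 0, 0, 0, 0, -0.1, 0, 0, 0, 0, 0, 0, 0.1, 0, 0, 0, 0, 0, 0, 0.25, 0, 0, 0, 0, 0, 0, 0.35, 0, 0, 0, 0, 0, 0, 0.4, 0, 0, 0, 0, 0, 0, 0.4]

```text
time_s: 19.9
eef_pos: [0.5265, -0.1214, 0.0239]
eef_rot: [-0.075, -0.702, -0.073, 0.704]
wrist_force: [-0.8, -1.9, 0.6]
opening: 0.341
```

```bash
python3 -c "
from h import *
rodview('e')
ctrl.camera('side')
for c in('side','top'):print([(d['conf'],w(c,d['point']).round(3)) for d in ctrl.landmark_of(c,'lock_pin_mid')[:2]])
a=cv2.imread('pics/top_d.png');b=cv2.imread('pics/top_e.png');f=lambda i:cv2.resize(i[155:235,225:305],(400,400),interpolation=2)
cv2.imwrite('pics/s8.png',np.hstack([f(a),f(b)]))"
```

```text
e red face y 99.0 redsum 10.0
gray [131, 135, 135, 136, 135, 130, 117, 92, 85, 100, 124, 131, 122, 104, 77, 52, 55, 78, 95, 111, 123, 127, 126, 125, 123]
side [118, 122, 124, 123, 124, 118, 108, 96, 86, 96, 110, 117, 117, 109, 89, 70, 65, 76, 98, 115, 123, 126, 126, 122, 118]
rod [(0.46, array([33. , 39.9]))]
shoe []
hanger [(0.84, array([ 33.1, 119.5]))]
t 20.1 open 0.346 F [ 0.3 -1.5  0.3] jigFy -1.5 pos jig [ -50.9 -118.2]
[(0.86, array([ 0.536, -0.281,  0.022]))]
[(0.53, array([ 0.538, -0.284,  0.021]))]
```

View pics/s8.png

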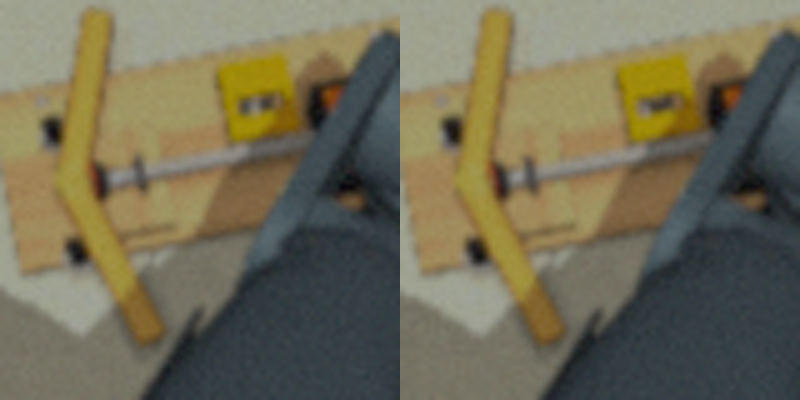

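```bash
python3 -c "
from h import *
print(ctrl.hand_in())"
```

```text
the job is handed in; nothing more can be done
None
```

I turned the lock pin in line with its slot, lifted it out and left it in the small blue tray. I then pumped the trigger four full strokes and handed the job in at about 20 s, still squeezing it; `hand_in` gave no verdict.

The last checks before handing in showed:
- **Shoe spring:** on the last stroke the shoe stayed put while the rod went on. The gap between rod head and shoe closed from about 33 to 23 mm, so the spring is squashed about 10 mm. The network's rod reading puts it nearer 14 mm. Both are inside the 5 to 19 mm wanted.
- **Hanger:** it is against the posts at jig (33, 119.5) mm, about 2 mm from its seat.
- **Trigger:** the finger opening is 0.346, about 29 mm, which matches the trigger being squeezed home. I could not measure the finger force on it directly.
- **Lock pin:** it leans in a corner of the tray, with its middle about 51 mm from the tray's centre and about 21 mm above the table. The limits are 75 mm and 70 mm.
- **Bystanders:** I saw none of them touched, but did not measure their positions again.

The network for the shoe gave no usable result, so I took the shoe's position from the brightness along the rod in the top picture.

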